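# Clamp a watch head in the case holder

### The job

Clamp the watch head that lies in the aluminium holder, touching and pushing only; lift nothing. First, with a fingertip push it along its channel until it is fully home against the brass stop, while the clamp is still open. Then push the red-knobbed clamp lever over past its middle, towards the channel, so that it snaps down into its closed position and locks the watch in place. Leave the watch home, the lever closed, and everything else on the bench where it stands.

Things in the scene. Friction and masses are not known exactly. Their poses are not given: they have to be found in the camera images.
- holder: Watch-case holder fixed to the bench: aluminium plate 170 x 150 x 20 mm (x, y, z). Origin: centre of its underside, on the bench. +x runs along the watch channel to the brass stop, +y to the side bearing the clamp, z up. Channel: between two dark rails 5 mm high, 46 mm apart, centre line y = -20, from x = -60 (open end) to the stop. Clamp's fixed parts: x = 7 to 51, y = 20 to 72, up to 62 mm above the bench.
- home (a point): Point fixed on the holder, with its axes: where the watch head's centre lies when fully home, touching the stop (x = 29, y = -20, z = 26.5 mm in the holder's frame, 6.5 mm above the plate).
- stop (a point): Middle of the face of the brass stop bar that closes the channel, on the plate: x = 50, y = -20, z = 20 mm in the holder's frame, with its axes. The bar is 5 mm high, 58 mm wide.
- watch_center (a point): Centre, half-way up, of the watch head (blue dial, no strap): loose steel disc 42 mm in diameter, 13 mm thick, about 80 g, flat in the channel 44 to 79 mm short of home. z: up out of the dial; x: to 12 o'clock, roughly along the channel. Lugs reach 25.5 mm from the centre along +-x, a crown 24.5 mm along -y, 7 to 12 mm above its underside, so they pass over rails and stop.
- clamp (a joint): Toggle lever of the clamp. 0 = open, leaning 0.7 rad from upright to the holder's +y (away from the channel); 0.7 = upright, dead centre; 1.4 = closed, leaning 0.7 rad to -y (over the channel). A spring drives it away from dead centre: it rests only at 0 or 1.4; about 3 N at the knob moves it. With it a rubber-tipped plunger, 10 mm thick, moves 14 mm to -y, up to the side of the watch.
- clamp_hinge (a point): Point on the lever's hinge line, with the holder's axes: x = 29, y = 55, z = 50 mm in the holder's frame. The hinge line is parallel to x.
- clamp_knob (a point): Centre of the red ball knob, 24 mm in diameter, at the end of the clamp lever, 80 mm from the hinge line; the lever below it is a steel rod 10 mm thick. It is 111 mm above the bench when the lever is open or closed, 130 mm at dead centre.
- spare_watch: A second watch head of the same size with a black dial, loose on the bench beside the holder, not to be disturbed. Origin: centre of its underside.
- loupe: Black eye loupe, a cone 35 mm across at the foot and 30 mm tall, loose on the bench, not to be disturbed. Origin: centre of its underside.
- pin_jar: Small glass jar with a metal lid, 36 mm across and 42 mm tall, loose, not to be disturbed. Origin: centre of its underside.
- watch_box: Closed dark green watch box, 110 x 100 x 70 mm, loose, not to be disturbed. Origin: centre of its underside.
- oil_bottle: Small amber bottle, 30 mm across and 65 mm tall, loose, not to be disturbed. Origin: centre of its underside.
- screwdriver: Red-handled screwdriver 140 mm long lying on the bench, not to be disturbed. Origin: underside of its middle.
- tin: Round brass-coloured tin, 56 mm across and 35 mm tall, loose, not to be disturbed. Origin: centre of its underside.

How it is judged:
By the outcome, as a careful person would: the job done as asked, in the order asked, and still so for the second after the job is handed in, with the robot touching nothing.
It also fails if it takes over 43 s, if anything falls off the work surface, if the arm or the gripper's body presses on something with over 40 N, if the wrist force passes 120 N, or if a joint passes its speed limit or range.

### The arm

A 6-joint arm with a two-finger parallel gripper is mounted at the origin on the work surface. World frame = base frame: x ahead of the robot, y to its left, z up, the work surface at z = 0. Lengths are in m, angles in rad, forces in N, time in s.
With the tool pointing down it reaches from about 0.375 to 0.925 m from the base axis. Payload 5.7 kg.
Tool frame: the origin (TCP) lies on the front face of the gripper's body, between the roots of the fingers; the fingertips stand 73 mm ahead of it and the grasp point (between the pads) lies 54 mm ahead of it; z points along the fingers, y is the line along which they close (so a half turn about z gives the same grasp; the last joint's range is limited). The gripper opens to 85 mm and grips with 20 to 120 N. Pads are 22 mm wide; open, the fingers measure 114 mm over their backs; the gripper's body (76 mm by 85 mm) begins 54 mm behind the grasp point. The pads swing forward as they close: fully open they stand 13 mm farther back than shut.
Start: joints at [1.154, 0.359, 1.51, -0, 1.272, -0.115], TCP at [0.178, 0.573, 0.304] pointing down, gripper open.
Joint ranges: [-2.97, 2.97], [-1.01, 2.36], [0.21, 2.38], [-0.96, 4.11], [0.2, 2.71], [-2.98, 2.98]. Speed limits (rad/s): [2.39, 2.39, 3.14, 3.14, 3.14, 3.14].

### API

Orientations are given as a unit quaternion [x, y, z, w].
In Python, from workcell import robot gives the robot as it stands.
- The arm moves only by the tool step_arm, never from a script. Its argument "rows" is a list of rows, each an object with "fingers": the opening, from -1 (shut) to 1 (fully open), so that 0 is half open; "offset": the shift along the tool's x, y, z as a fraction of full scale, a list of three; "delta_rot": the turn, a rotation vector about the tool's x, y, z as a fraction of full scale, a list of three. A call has 1 to 20 rows; each row is the pose to reach, as a shift and turn from the pose commanded when the call began, along the tool's axes at that moment; what a row does not reach only later rows make up. Full scale, the value 1, is 0.3 m for a shift and 90 degrees for a turn. A row lasts 1/12 s, in which the tool goes at most 41.7 mm and 7.16 degrees, less where a joint would pass 70% of its speed; a pose out of reach is approached as far as the arm can. A call with a number of a shift or a turn outside -1 to 1 is refused whole. A call with a gripper value outside its range is refused whole. The fingers move at their own pace and stop on an object; "grip_force" is the grip in N (left out, the last holds). Time passes only in rows, so rows that repeat a pose let the fingers close. It gives the time, the measured TCP pose, the force, the opening and the grip force at its end, in the units of the state.
- robot.get_obs(): the state, without advancing time (a new reading comes with each control period).
- robot.get_image(name): name is "side" or "top"; returns the picture (420x560x3 uint8, red, green, blue); there is no depth.
- robot.camera_params(name): a dict with "fx", "fy", "cx", "cy" (pixels), "dist" ([k1, k2, p1, p2, k3] as OpenCV has them; the pictures are not rectified), "R" (3x3) and "t" (3): a world point X has camera coordinates R X + t. Camera axes: x right, y down, z forward; pixel columns grow to the right and rows downward; lengths in m; the calibration is good to about 2 mm. A picture is of the moment at which its call begins. camera_params takes no time and is no camera call.
- robot.hand_in(): hands the job in; it is judged then, once.
The state is a dict: "time_s": time; "joints": joint angles; "joint_vel": joint speeds; "tau": joint torques, N m; "eef_pos": TCP position; "tool_rot": TCP orientation; "wrist_force": force on the tool from outside, world axes, zero at the start; "torque": the same for the moment, N m; "finger_gap": finger opening in m; "gripper_force": force on a finger pad.
Only numpy, scipy, OpenCV 4.12 (cv2) and the standard library are available. Lean on these libraries where they do the work, as an engineer would, in place of code of your own. Each camera call takes 0.05 s, during which the arm holds its last target. There are 200 camera calls.

## Working session

There is one attempt and no reset: what is moved stays moved. The work goes in short steps, Python scripts to look and compute and a tool call to move; the robot and the scene stay as the last step left them, time stands still between calls to the robot, and variables do not carry over. Pictures are saved under pics/ and viewed, at most 10 in all, crops included, and the job is handed in when it is done.

Besides the shell and the picture viewer there is one more tool, called after ">>>" as name([rows], argument=value, ...), one row to a line, values as JSON. step_arm: Moves the arm, as the interface text tells. Its arguments: {"type":"object","properties":{"rows":{"type":"array"},"grip_force":{"type":"number"}},"required":["rows"]}

```bash
mkdir -p pics
python3 - <<'E'
from workcell import robot
import cv2
for n in("top","side"):
    cv2.imwrite(f"pics/{n}0.png",robot.get_image(n)[:,:,::-1])
    p=robot.camera_params(n);print(n,p)
o=robot.get_obs();print(o)
E
```

```text
top {'fx': 513.1707109337927, 'fy': 513.1707109337927, 'cx': 275.27869414861874, 'cy': 206.32715583468675, 'dist': array([-0.0288254,  0.       ,  0.       ,  0.       ,  0.       ]), 'R': array([[-0.00810575, -0.99979452, -0.01857988],
       [-0.9918904 ,  0.01039567, -0.12667029],
       [ 0.12683742,  0.01740245, -0.99177085]]), 't': array([0.02360844, 0.58918943, 1.21928473])}
side {'fx': 425.49212257537624, 'fy': 425.49212257537624, 'cx': 281.763815653919, 'cy': 212.62764777943562, 'dist': array([0.01336521, 0.        , 0.        , 0.        , 0.        ]), 'R': array([[-0.99035034, -0.13775623, -0.01514676],
       [-0.09058411,  0.72615965, -0.6815326 ],
       [ 0.10488433, -0.67358398, -0.73163098]]), 't': array([0.58804803, 0.13403219, 0.91161517])}
{'time_s': 0.1, 'joints': array([ 1.15390549e+00,  3.59459232e-01,  1.51130627e+00,  3.55764110e-05,
        1.27251385e+00, -1.15082494e-01]), 'joint_vel': array([ 0.00015506, -0.00162528, -0.00264057, -0.00100313, -0.00015333,
        0.00322687]), 'tau': array([ 6.56195080e-04, -5.28649342e+01, -2.79348636e+01, -3.23040717e-05,
        5.11747232e-03, -1.93588011e-05]), 'eef_pos': array([0.17813883, 0.57243929, 0.30312874]), 'tool_rot': array([ 1.50337217e-01,  9.88634417e-01, -8.09225798e-04, -2.38085099e-04]), 'wrist_force': array([ 0.65450447,  0.04207036, -0.15078376]), 'torque': array([ 0.01346055,  0.04215702, -0.01004874]), 'gripper_force': 0.0, 'finger_gap': 0.0853733043044472}
```

View pics/top0.png

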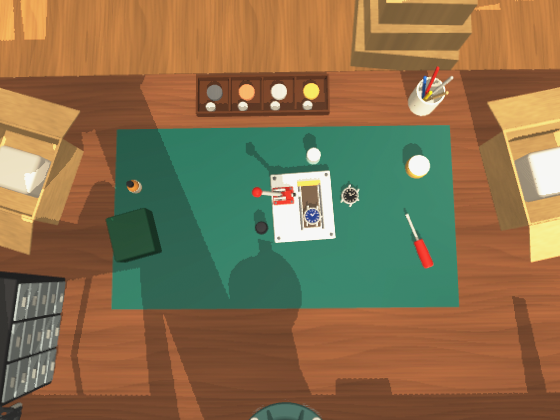

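View pics/side0.png

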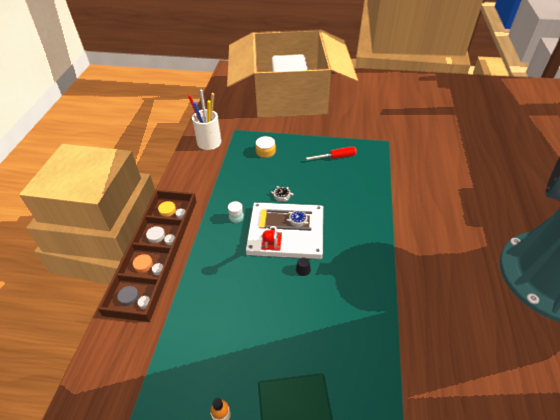

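The top view shows the holder at about (303,207), with the stop (yellow) at its far end (308,183) and the watch at (312,216). The red knob is to the left at (257,193), the loupe at (262,228), the jar at (314,156) and the spare watch at (350,195). The side view agrees.

```bash
cat > h.py <<'E'
from workcell import robot
import cv2, numpy as np
def ray(n,px,z):
    p=robot.camera_params(n)
    K=np.array([[p['fx'],0,p['cx']],[0,p['fy'],p['cy']],[0,0,1]])
    u=cv2.undistortPoints(np.array(px,float).reshape(-1,1,2),K,p['dist'])[:,0]
    d=np.c_[u,np.ones(len(u))]@p['R']; c=-p['R'].T@p['t']
    return c+d*((z-c[2])/d[:,2])[:,None]
def blobs(img,lo,hi,box,amin=8):
    hsv=cv2.cvtColor(img,cv2.COLOR_RGB2HSV); m=cv2.inRange(hsv,lo,hi)
    x0,y0,x1,y1=box; k=np.zeros_like(m);k[y0:y1,x0:x1]=m[y0:y1,x0:x1]
    n,l,s,c=cv2.connectedComponentsWithStats(k)
    return [(c[i],s[i,4],l==i) for i in sorted(range(1,n),key=lambda i:-s[i,4]) if s[i,4]>=amin]
BOX={"top":(240,140,345,250),"side":(230,195,335,265)}
E
python3 - <<'E'
from h import *
for n in("top","side"):
    im=robot.get_image(n);b=BOX[n]
    for nm,lo,hi,z in(("plate",(0,0,170),(180,60,255),.02),("blue",(105,120,60),(130,255,255),.033),("yellow",(22,130,120),(33,255,255),.025),("red",(0,180,90),(6,255,255),.111)):
        for c,a,m in blobs(im,lo,hi,b)[:2]:
            w=ray(n,c,z)[0]
            print(n,nm,c.round(1),a,w.round(4))
            if nm=="plate":
                r=cv2.minAreaRect(cv2.findNonZero(m.astype(np.uint8)));q=ray(n,cv2.boxPoints(r),z)
                print(q.round(4).tolist(),q.mean(0).round(4),[np.linalg.norm(q[i]-q[i-1]).round(4) for i in range(4)])
    x0,y0,x1,y1=b
    cv2.imwrite(f"pics/{n}1.png",cv2.resize(im[y0:y1,x0:x1,::-1],None,fx=5,fy=5,interpolation=2))
E
```

```text
top plate [302.8 209.6] 2910 [ 0.5829 -0.0498  0.02  ]
[[0.6716, 0.0339, 0.02], [0.6821, -0.1191, 0.02], [0.5117, -0.1287, 0.02], [0.5012, 0.0218, 0.02]] [ 0.5916 -0.048   0.02  ] [np.float64(0.1708), np.float64(0.1534), np.float64(0.1707), np.float64(0.1508)]
top plate [313.2 155.5] 187 [ 0.7195 -0.078   0.02  ]
[[0.7389, -0.0627, 0.02], [0.7385, -0.0954, 0.02], [0.7, -0.0946, 0.02], [0.7004, -0.062, 0.02]] [ 0.7195 -0.0787  0.02  ] [np.float64(0.0385), np.float64(0.0327), np.float64(0.0385), np.float64(0.0326)]
top blue [311.6 215.8] 69 [ 0.5656 -0.0707  0.033 ]
top yellow [308.  182.9] 91 [ 0.649  -0.0635  0.025 ]
top red [286.1 196.2] 128 [ 0.6033 -0.0085  0.111 ]
top red [256.5 191.9] 70 [0.6142 0.0602 0.111 ]
side plate [289.4 230.4] 2350 [ 0.5809 -0.0368  0.02  ]
[[0.6696, 0.0339, 0.02], [0.6902, -0.1262, 0.02], [0.5023, -0.127, 0.02], [0.5013, 0.0305, 0.02]] [ 0.5909 -0.0472  0.02  ] [np.float64(0.1683), np.float64(0.1614), np.float64(0.1879), np.float64(0.1575)]
side plate [236.6 209.3] 178 [ 0.7163 -0.0877  0.02  ]
[[0.7383, -0.1132, 0.02], [0.7088, -0.1169, 0.02], [0.6961, -0.0549, 0.02], [0.7244, -0.0514, 0.02]] [ 0.7169 -0.0841  0.02  ] [np.float64(0.0634), np.float64(0.0297), np.float64(0.0632), np.float64(0.0285)]
side blue [298.5 216.6] 59 [ 0.5636 -0.0705  0.033 ]
side yellow [262.4 218.1] 75 [ 0.6482 -0.0626  0.025 ]
side red [268.9 239.5] 183 [0.6084 0.0692 0.111 ]
side red [278.7 239.9] 35 [0.5887 0.0678 0.111 ]
```

View pics/top1.png

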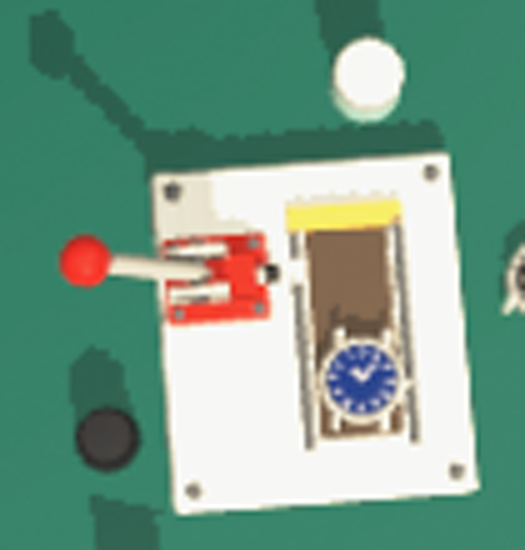

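```bash
cat >> h.py <<'E'
from scipy.spatial.transform import Rotation as Rt
C=np.array([.5916,-.048,0]); H=Rt.from_euler('z',.065)
def go(x,y,ztcp):
    "holder-frame xy (mm) and TCP height (mm) -> offset fractions, turn to tool x = -holder x"
    o=robot.get_obs();T=Rt.from_quat(o['tool_rot'])
    tgt=C+H.apply([x/1e3,y/1e3,0]);tgt[2]=ztcp/1e3
    want=Rt.from_matrix((H.as_matrix()@np.array([[-1,0,0],[0,1,0],[0,0,-1.]])))
    print("off",(T.inv().apply(tgt-o['eef_pos'])/.3).round(3),"rot",((T.inv()*want).as_rotvec()/(np.pi/2)).round(3))
def st():
    o=robot.get_obs();p=H.inv().apply(o['eef_pos']-C)*1e3
    print(o['time_s'],"holder mm",p.round(1),"F",H.inv().apply(o['wrist_force']).round(2),"gap",o['finger_gap'])
E
python3 -c "
from h import *
st();go(-78,-20,250)"
```

```text
0.2 holder mm [-372.2  646.1  303.3] F [ 0.19 -0.09  0.22] gap 0.08510893213955022
off [-1.712 -1.721  0.18 ] rot [-0.001 -0.    -0.234]
```

>>> step_arm([
  {"fingers": -1, "offset": [-0.86, -0.86, 0], "delta_rot": [0, 0, 0]},
  {"fingers": -1, "offset": [-0.86, -0.86, 0], "delta_rot": [0, 0, 0]},
  {"fingers": -1, "offset": [-0.86, -0.86, 0], "delta_rot": [0, 0, 0]},
  {"fingers": -1, "offset": [-0.86, -0.86, 0], "delta_rot": [0, 0, 0]},
  {"fingers": -1, "offset": [-0.86, -0.86, 0], "delta_rot": [0, 0, 0]},
  {"fingers": -1, "offset": [-0.86, -0.86, 0], "delta_rot": [0, 0, 0]},
  {"fingers": -1, "offset": [-0.86, -0.86, 0], "delta_rot": [0, 0, 0]},
  {"fingers": -1, "offset": [-0.86, -0.86, 0], "delta_rot": [0, 0, 0]},
  {"fingers": -1, "offset": [-0.86, -0.86, 0], "delta_rot": [0, 0, 0]},
  {"fingers": -1, "offset": [-0.86, -0.86, 0], "delta_rot": [0, 0, 0]},
], grip_force=20)

```text
time_s: 1.03
eef_pos: [0.35, 0.2457, 0.304]
tool_rot: [0.153, 0.988, -0.001, 0.001]
wrist_force: [0.5, 0.3, -0.5]
finger_gap: -0.0001
gripper_force: 0.0
```

>>> step_arm([
  {"fingers": -1, "offset": [-0.85, -0.86, 0.18], "delta_rot": [0, 0, -0.234]},
  {"fingers": -1, "offset": [-0.85, -0.86, 0.18], "delta_rot": [0, 0, -0.234]},
  {"fingers": -1, "offset": [-0.85, -0.86, 0.18], "delta_rot": [0, 0, -0.234]},
  {"fingers": -1, "offset": [-0.85, -0.86, 0.18], "delta_rot": [0, 0, -0.234]},
  {"fingers": -1, "offset": [-0.85, -0.86, 0.18], "delta_rot": [0, 0, -0.234]},
  {"fingers": -1, "offset": [-0.85, -0.86, 0.18], "delta_rot": [0, 0, -0.234]},
  {"fingers": -1, "offset": [-0.85, -0.86, 0.18], "delta_rot": [0, 0, -0.234]},
  {"fingers": -1, "offset": [-0.85, -0.86, 0.18], "delta_rot": [0, 0, -0.234]},
  {"fingers": -1, "offset": [-0.85, -0.86, 0.18], "delta_rot": [0, 0, -0.234]},
  {"fingers": -1, "offset": [-0.85, -0.86, 0.18], "delta_rot": [0, 0, -0.234]},
  {"fingers": -1, "offset": [-0.85, -0.86, 0.18], "delta_rot": [0, 0, -0.234]},
  {"fingers": -1, "offset": [-0.85, -0.86, 0.18], "delta_rot": [0, 0, -0.234]},
])

```text
time_s: 2.03
eef_pos: [0.5145, -0.072, 0.2494]
tool_rot: [-0.032, 0.999, 0.001, -0.001]
wrist_force: [-0.3, 1.0, -0.4]
finger_gap: -0.0001
gripper_force: 0.0
```

```bash
python3 -c "
from h import *
st();go(-78,-20,140);st()
import cv2
im=robot.get_image('side');cv2.imwrite('pics/side2.png',cv2.resize(im[110:290,200:420,::-1],None,fx=3,fy=3,interpolation=2))"
```

```text
2.0333 holder mm [-78.5 -19.  249.4] F [-0.24  1.01 -0.43] gap -8.118238798442385e-05
off [-0.002 -0.004  0.365] rot [ 0.001 -0.001 -0.001]
2.0333 holder mm [-78.5 -19.  249.4] F [-0.24  1.01 -0.43] gap -8.118238798442385e-05
```

View pics/side2.png

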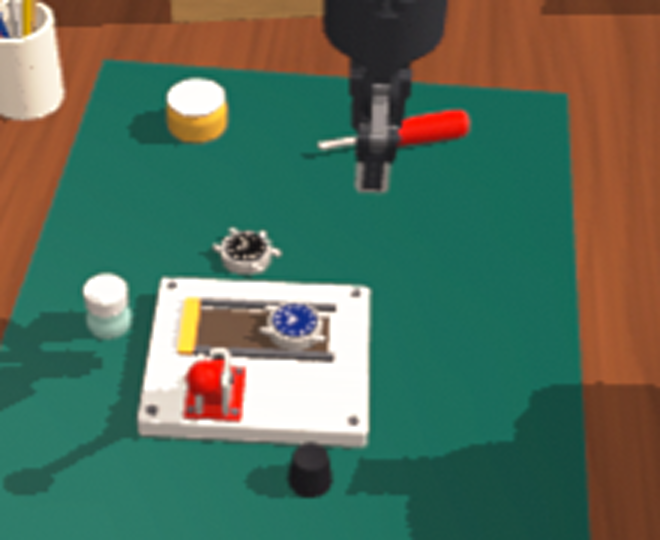

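The closed fingertips show at full-image pixel (324,173), above and behind the watch, with the path down clear.

>>> step_arm([
  {"fingers": -1, "offset": [0, -0.003, 0.365], "delta_rot": [0, 0, 0]},
  {"fingers": -1, "offset": [0, -0.003, 0.365], "delta_rot": [0, 0, 0]},
  {"fingers": -1, "offset": [0, -0.003, 0.365], "delta_rot": [0, 0, 0]},
  {"fingers": -1, "offset": [0, -0.003, 0.365], "delta_rot": [0, 0, 0]},
  {"fingers": -1, "offset": [0, -0.003, 0.365], "delta_rot": [0, 0, 0]},
])

```text
time_s: 2.5
eef_pos: [0.5133, -0.0713, 0.14]
tool_rot: [-0.034, 0.999, 0.001, -0.002]
wrist_force: [0.2, 0.5, 0.3]
finger_gap: -0.0003
gripper_force: 0.0
```

```bash
python3 -c "
from h import *
for z in(.16,.17,.18,.19):print(z,ray('side',[(324,173.3)],z)[0].round(4))
st();go(-78,-20,98)
im=robot.get_image('side');cv2.imwrite('pics/side3.png',cv2.resize(im[150:280,220:360,::-1],None,fx=5,fy=4.5,interpolation=2)[:600])"
```

```text
0.16 [ 0.5125 -0.0858  0.16  ]
0.17 [ 0.5122 -0.0745  0.17  ]
0.18 [ 0.512  -0.0633  0.18  ]
0.19 [ 0.5118 -0.052   0.19  ]
2.5 holder mm [-79.7 -18.2 140. ] F [0.25 0.49 0.26] gap -0.00033098805398060454
off [-0.006 -0.006  0.14 ] rot [ 0.001 -0.002  0.002]
```

View pics/side3.png

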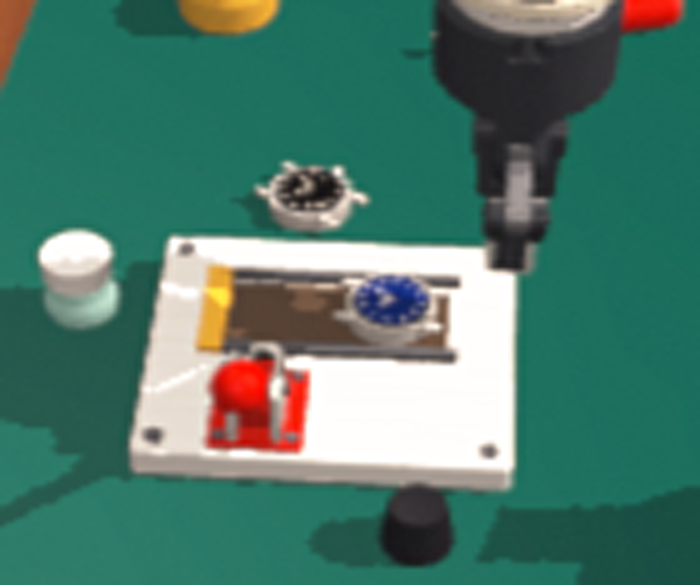

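The fingers are behind the watch, at crop (510,260), well clear of its rear lugs. The tip estimate matches 73 mm from the TCP. Next I go down to a tip height of 25 mm.

>>> step_arm([
  {"fingers": -1, "offset": [0, -0.005, 0.07], "delta_rot": [0, 0, 0]},
  {"fingers": -1, "offset": [0, -0.005, 0.1], "delta_rot": [0, 0, 0]},
  {"fingers": -1, "offset": [0, -0.005, 0.12], "delta_rot": [0, 0, 0]},
  {"fingers": -1, "offset": [0, -0.005, 0.14], "delta_rot": [0, 0, 0]},
  {"fingers": -1, "offset": [0, -0.005, 0.14], "delta_rot": [0, 0, 0]},
  {"fingers": -1, "offset": [0, -0.005, 0.14], "delta_rot": [0, 0, 0]},
])

```text
time_s: 3.05
eef_pos: [0.5151, -0.0747, 0.0988]
tool_rot: [-0.033, 0.999, -0.0, 0.0]
wrist_force: [-0.6, 0.4, -0.2]
finger_gap: 0.0002
gripper_force: 0.0
```

```bash
python3 -c "
from h import *
st();go(-20,-20,98)"
```

```text
3.05 holder mm [-78.1 -21.7  98.8] F [-0.54  0.42 -0.18] gap 0.00022617590264415913
off [-0.194  0.005  0.003] rot [-0.  0.  0.]
```

>>> step_arm([
  {"fingers": -1, "offset": [-0.016, 0.003, 0.003], "delta_rot": [0, 0, 0]},
  {"fingers": -1, "offset": [-0.03, 0.005, 0.003], "delta_rot": [0, 0, 0]},
  {"fingers": -1, "offset": [-0.04, 0.005, 0.003], "delta_rot": [0, 0, 0]},
  {"fingers": -1, "offset": [-0.05, 0.005, 0.003], "delta_rot": [0, 0, 0]},
  {"fingers": -1, "offset": [-0.06, 0.005, 0.003], "delta_rot": [0, 0, 0]},
  {"fingers": -1, "offset": [-0.07, 0.005, 0.003], "delta_rot": [0, 0, 0]},
  {"fingers": -1, "offset": [-0.08, 0.005, 0.003], "delta_rot": [0, 0, 0]},
  {"fingers": -1, "offset": [-0.09, 0.005, 0.003], "delta_rot": [0, 0, 0]},
  {"fingers": -1, "offset": [-0.1, 0.005, 0.003], "delta_rot": [0, 0, 0]},
  {"fingers": -1, "offset": [-0.11, 0.005, 0.003], "delta_rot": [0, 0, 0]},
  {"fingers": -1, "offset": [-0.12, 0.005, 0.003], "delta_rot": [0, 0, 0]},
  {"fingers": -1, "offset": [-0.13, 0.005, 0.003], "delta_rot": [0, 0, 0]},
  {"fingers": -1, "offset": [-0.14, 0.005, 0.003], "delta_rot": [0, 0, 0]},
  {"fingers": -1, "offset": [-0.15, 0.005, 0.003], "delta_rot": [0, 0, 0]},
  {"fingers": -1, "offset": [-0.16, 0.005, 0.003], "delta_rot": [0, 0, 0]},
  {"fingers": -1, "offset": [-0.17, 0.005, 0.003], "delta_rot": [0, 0, 0]},
  {"fingers": -1, "offset": [-0.18, 0.005, 0.003], "delta_rot": [0, 0, 0]},
  {"fingers": -1, "offset": [-0.19, 0.005, 0.003], "delta_rot": [0, 0, 0]},
])

```text
time_s: 4.55
eef_pos: [0.572, -0.0694, 0.0975]
tool_rot: [-0.033, 0.999, -0.0, -0.0]
wrist_force: [-0.8, -0.1, -0.1]
finger_gap: -0.0
gripper_force: 0.4
```

```bash
python3 -c "
from h import *
st();go(-7,-20,98)
im=robot.get_image('side');cv2.imwrite('pics/side4.png',cv2.resize(im[150:280,220:360,::-1],None,fx=5,fy=4.5,interpolation=2)[:600])"
```

```text
4.55 holder mm [-21.  -20.1  97.5] F [-0.82 -0.09 -0.15] gap -1.9311449572237756e-05
off [-0.047  0.    -0.002] rot [-0.    -0.     0.001]
```

View pics/side4.png

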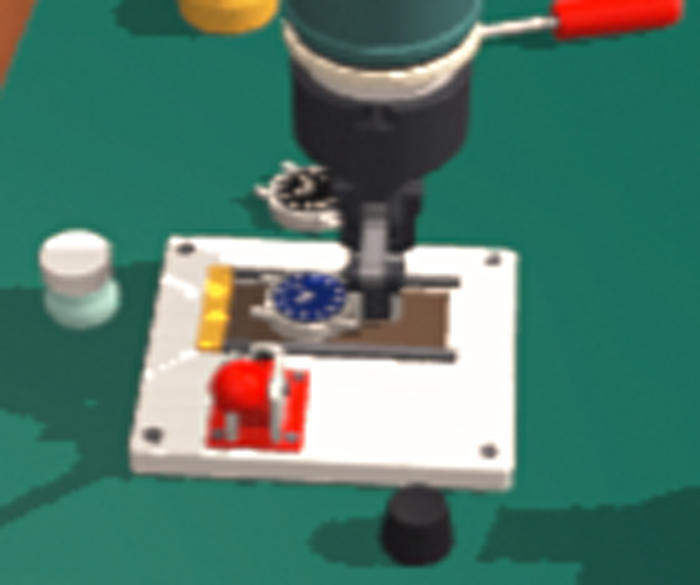

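The watch is now at crop (308,297), pushed squarely along the channel, with a gap of roughly 14 mm to the brass stop. Next come small increments while I watch the force.

>>> step_arm([
  {"fingers": -1, "offset": [-0.01, 0, 0], "delta_rot": [0, 0, 0]},
  {"fingers": -1, "offset": [-0.02, 0, 0], "delta_rot": [0, 0, 0]},
  {"fingers": -1, "offset": [-0.03, 0, 0], "delta_rot": [0, 0, 0]},
  {"fingers": -1, "offset": [-0.036, 0, 0], "delta_rot": [0, 0, 0]},
  {"fingers": -1, "offset": [-0.04, 0, 0], "delta_rot": [0, 0, 0]},
  {"fingers": -1, "offset": [-0.04, 0, 0], "delta_rot": [0, 0, 0]},
])

```text
time_s: 5.1
eef_pos: [0.5842, -0.0687, 0.0975]
tool_rot: [-0.033, 0.999, -0.0, 0.0]
wrist_force: [0.3, 0.3, 0.4]
finger_gap: -0.0004
gripper_force: 0.0
```

>>> step_arm([
  {"fingers": -1, "offset": [-0.003, 0, 0], "delta_rot": [0, 0, 0]},
  {"fingers": -1, "offset": [-0.006, 0, 0], "delta_rot": [0, 0, 0]},
  {"fingers": -1, "offset": [-0.006, 0, 0], "delta_rot": [0, 0, 0]},
])

```text
time_s: 5.35
eef_pos: [0.5855, -0.0685, 0.0975]
tool_rot: [-0.033, 0.999, -0.0, -0.0]
wrist_force: [-0.3, 0.3, -0.4]
finger_gap: -0.0001
gripper_force: 0.3
```

>>> step_arm([
  {"fingers": -1, "offset": [-0.003, 0, 0], "delta_rot": [0, 0, 0]},
  {"fingers": -1, "offset": [-0.006, 0, 0], "delta_rot": [0, 0, 0]},
  {"fingers": -1, "offset": [-0.006, 0, 0], "delta_rot": [0, 0, 0]},
])

```text
time_s: 5.6
eef_pos: [0.5875, -0.0685, 0.0975]
tool_rot: [-0.033, 0.999, -0.0, 0.0]
wrist_force: [-0.5, 0.5, -0.5]
finger_gap: 0.0001
gripper_force: 0.2
```

```bash
python3 -c "
from h import *
st()"
```

```text
5.6 holder mm [ -5.4 -20.2  97.5] F [-0.49  0.57 -0.47] gap 0.0001314018698365212
```

>>> step_arm([
  {"fingers": -1, "offset": [-0.003, 0, 0], "delta_rot": [0, 0, 0]},
  {"fingers": -1, "offset": [-0.006, 0, 0], "delta_rot": [0, 0, 0]},
  {"fingers": -1, "offset": [-0.006, 0, 0], "delta_rot": [0, 0, 0]},
])

```text
time_s: 5.85
eef_pos: [0.5894, -0.0683, 0.0976]
tool_rot: [-0.033, 0.999, -0.0, 0.0]
wrist_force: [-0.3, -0.7, 0.0]
finger_gap: -0.0001
gripper_force: 0.2
```

```bash
python3 -c "
from h import *
st()
for n in('top','side'):
    im=robot.get_image(n)
    for nm,lo,hi,z in(('blue',(105,120,60),(130,255,255),.033),('yellow',(20,130,120),(33,255,255),.025)):
        c,a,m=blobs(im,lo,hi,BOX[n],3)[0];w=ray(n,c,z)[0];print(n,nm,a,(H.inv().apply(w-C)*1e3).round(1))
cv2.imwrite('pics/side5.png',cv2.resize(im[150:280,220:360,::-1],None,fx=5,fy=4.5,interpolation=2)[:600])"
```

```text
5.85 holder mm [ -3.6 -20.2  97.6] F [-0.34 -0.64  0.04] gap -7.933623314939028e-05Traceback (most recent call last):
  File "<string>", line 7, in <module>
    c,a,m=blobs(im,lo,hi,BOX[n],3)[0];w=ray(n,c,z)[0];print(n,nm,a,(H.inv().apply(w-C)*1e3).round(1))
          ~~~~~~~~~~~~~~~~~~~~~~~~^^^
IndexError: list index out of range
```

The top view is occluded by the gripper, so I keep stepping. The disc contact that means home is expected near TCP x = -3 to 0.

>>> step_arm([
  {"fingers": -1, "offset": [-0.003, 0, 0], "delta_rot": [0, 0, 0]},
  {"fingers": -1, "offset": [-0.005, 0, 0], "delta_rot": [0, 0, 0]},
  {"fingers": -1, "offset": [-0.005, 0, 0], "delta_rot": [0, 0, 0]},
])

```text
time_s: 6.15
eef_pos: [0.5901, -0.0682, 0.0975]
tool_rot: [-0.033, 0.999, -0.0, -0.001]
wrist_force: [-2.1, -0.4, 1.6]
finger_gap: 0.0001
gripper_force: 1.2
```

```bash
python3 -c "
from h import *
st()
n='side'
im=robot.get_image(n)
for nm,lo,hi,z in(('blue',(105,120,60),(130,255,255),.033),('yellow',(15,130,100),(33,255,255),.025)):
    for c,a,m in blobs(im,lo,hi,BOX[n],3)[:2]: w=ray(n,c,z)[0];print(n,nm,a,(H.inv().apply(w-C)*1e3).round(1))
cv2.imwrite('pics/side5.png',cv2.resize(im[180:280,225:335,::-1],None,fx=6,fy=6,interpolation=2))"
```

```text
6.15 holder mm [ -2.8 -20.1  97.5] F [-2.15 -0.31  1.63] gap 0.00014335082979295775
side blue 56 [ 27.6 -21.7  33. ]
side yellow 77 [ 55.  -14.5  25. ]
```

View pics/side5.png

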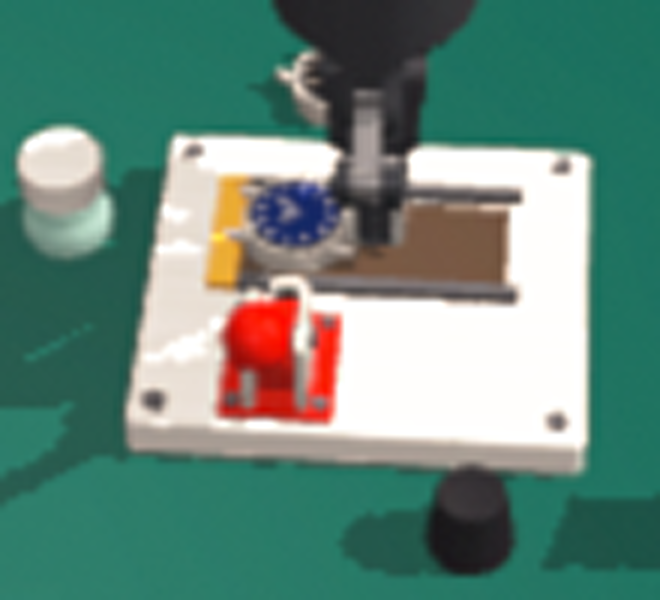

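The dial is at crop (293,212), with the front lugs over the brass stop at (225,235). Force is rising and measured x is about 28 of 29. I press slightly more to confirm it is seated.

>>> step_arm([
  {"fingers": -1, "offset": [-0.004, 0, 0], "delta_rot": [0, 0, 0]},
  {"fingers": -1, "offset": [-0.006, 0, 0], "delta_rot": [0, 0, 0]},
  {"fingers": -1, "offset": [-0.006, 0, 0], "delta_rot": [0, 0, 0]},
  {"fingers": -1, "offset": [-0.006, 0, 0], "delta_rot": [0, 0, 0]},
])

```text
time_s: 6.53
eef_pos: [0.5905, -0.0681, 0.0973]
tool_rot: [-0.033, 0.999, 0.0, -0.002]
wrist_force: [-6.7, -1.3, 4.8]
finger_gap: -0.0001
gripper_force: 3.3
```

```bash
python3 -c "
from h import *
st()"
```

```text
6.5333 holder mm [ -2.4 -20.   97.3] F [-6.81 -0.84  4.8 ] gap -8.313386032057568e-05
```

Firmly seated: 6.8 N with no further travel. Now back off, rise and move round to the +y side of the knob.

>>> step_arm([
  {"fingers": -1, "offset": [0.03, 0, 0], "delta_rot": [0, 0, 0]},
  {"fingers": -1, "offset": [0.08, 0, 0], "delta_rot": [0, 0, 0]},
  {"fingers": -1, "offset": [0.15, 0, 0], "delta_rot": [0, 0, 0]},
  {"fingers": -1, "offset": [0.15, 0, -0.1], "delta_rot": [0, 0, 0]},
  {"fingers": -1, "offset": [0.15, 0, -0.24], "delta_rot": [0, 0, 0]},
  {"fingers": -1, "offset": [0.15, 0, -0.36], "delta_rot": [0, 0, 0]},
  {"fingers": -1, "offset": [0.15, 0, -0.48], "delta_rot": [0, 0, 0]},
  {"fingers": -1, "offset": [0.15, 0, -0.48], "delta_rot": [0, 0, 0]},
  {"fingers": -1, "offset": [0.15, 0, -0.48], "delta_rot": [0, 0, 0]},
])

```text
time_s: 7.28
eef_pos: [0.5493, -0.0714, 0.2442]
tool_rot: [-0.033, 0.999, -0.001, 0.004]
wrist_force: [-1.3, -0.2, 0.5]
finger_gap: 0.0001
gripper_force: 0.0
```

```bash
python3 -c "
from h import *
st();go(29,158,240)"
```

```text
7.2833 holder mm [-43.7 -20.7 244.2] F [-1.33 -0.12  0.49] gap 8.016387579594148e-05
off [-0.243  0.595  0.015] rot [-0.001  0.005  0.   ]
```

>>> step_arm([
  {"fingers": -1, "offset": [-0.24, 0.595, 0], "delta_rot": [0, 0, 0]},
  {"fingers": -1, "offset": [-0.24, 0.595, 0], "delta_rot": [0, 0, 0]},
  {"fingers": -1, "offset": [-0.24, 0.595, 0], "delta_rot": [0, 0, 0]},
  {"fingers": -1, "offset": [-0.24, 0.595, 0], "delta_rot": [0, 0, 0]},
  {"fingers": -1, "offset": [-0.24, 0.595, 0], "delta_rot": [0, 0, 0]},
  {"fingers": -1, "offset": [-0.24, 0.595, 0], "delta_rot": [0, 0, 0]},
  {"fingers": -1, "offset": [-0.24, 0.595, 0], "delta_rot": [0, 0, 0]},
])

```text
time_s: 7.87
eef_pos: [0.607, 0.1132, 0.2396]
tool_rot: [-0.034, 0.999, -0.0, -0.001]
wrist_force: [-0.8, -0.8, -0.3]
finger_gap: -0.0002
gripper_force: 0.0
```

```bash
python3 -c "
from h import *
n='top'
im=robot.get_image(n)
for nm,lo,hi,z in(('blue',(105,120,60),(130,255,255),.033),('yellow',(20,130,120),(33,255,255),.025)):
    for c,a,m in blobs(im,lo,hi,BOX[n],3)[:2]: w=ray(n,c,z)[0];print(n,nm,a,(H.inv().apply(w-C)*1e3).round(1))
st();go(29,158,173)"
```

```text
top blue 70 [ 28.8 -21.2  33. ]
top yellow 76 [ 56.8 -18.6  25. ]
7.9167 holder mm [ 25.4 158.7 239.7] F [ 0.36 -0.07 -0.05] gap -0.0004299990348185651
off [-0.013 -0.002  0.222] rot [-0.    -0.002  0.001]
```

The watch is home: the dial measures x = 28.8 against 29. Next I lower beside the knob.

>>> step_arm([
  {"fingers": -1, "offset": [-0.012, 0, 0.1], "delta_rot": [0, 0, 0]},
  {"fingers": -1, "offset": [-0.012, 0, 0.18], "delta_rot": [0, 0, 0]},
  {"fingers": -1, "offset": [-0.012, 0, 0.22], "delta_rot": [0, 0, 0]},
  {"fingers": -1, "offset": [-0.012, 0, 0.22], "delta_rot": [0, 0, 0]},
  {"fingers": -1, "offset": [-0.012, 0, 0.22], "delta_rot": [0, 0, 0]},
])

```text
time_s: 8.33
eef_pos: [0.6104, 0.111, 0.1748]
tool_rot: [-0.032, 0.999, -0.0, -0.001]
wrist_force: [-0.4, -0.5, -0.2]
finger_gap: -0.0001
gripper_force: 0.0
```

>>> step_arm([
  {"fingers": -1, "offset": [0, -0.03, 0], "delta_rot": [0, 0, 0]},
  {"fingers": -1, "offset": [0, -0.05, 0], "delta_rot": [0, 0, 0]},
  {"fingers": -1, "offset": [0, -0.07, 0], "delta_rot": [0, 0, 0]},
  {"fingers": -1, "offset": [0, -0.09, 0], "delta_rot": [0, 0, 0]},
  {"fingers": -1, "offset": [0, -0.11, 0], "delta_rot": [0, 0, 0]},
  {"fingers": -1, "offset": [0, -0.13, 0], "delta_rot": [0, 0, 0]},
  {"fingers": -1, "offset": [0, -0.14, 0], "delta_rot": [0, 0, 0]},
])

```text
time_s: 8.92
eef_pos: [0.6144, 0.0767, 0.1803]
tool_rot: [-0.031, 0.999, 0.007, 0.002]
wrist_force: [-10.9, 35.5, 38.0]
finger_gap: -0.0002
gripper_force: 23.9
```

```bash
python3 -c "
from h import *
st();go(29,68,173)
im=robot.get_image('side');cv2.imwrite('pics/side6.png',cv2.resize(im[170:280,215:345,::-1],None,fx=5,fy=5,interpolation=2))"
```

```text
8.9167 holder mm [ 30.9 123.  180.3] F [-8.62 36.15 38.02] gap -0.0001820351759160792
off [ 0.006 -0.184  0.022] rot [ 0.009  0.003 -0.002]
```

View pics/side6.png

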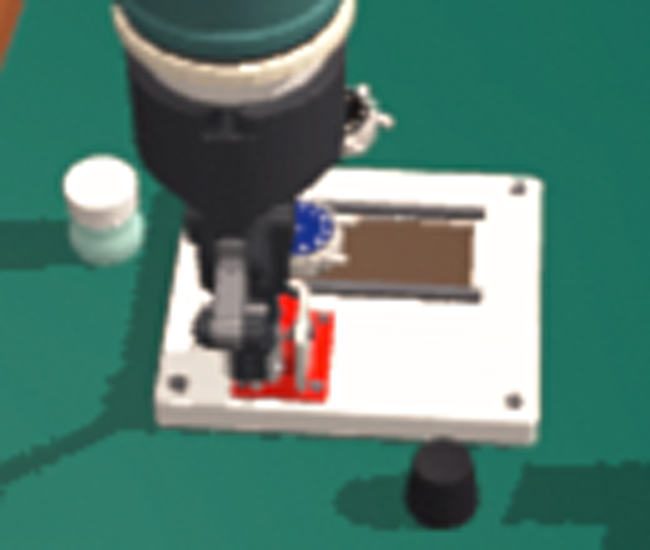

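The fingertip is riding on the knob's upper +y side, and the force runs along the lever (36 N sideways, 38 N up), so it jams. The lever has not moved and the watch still looks home at crop (315,228). I back off.

>>> step_arm([
  {"fingers": -1, "offset": [0, 0.05, -0.02], "delta_rot": [0, 0, 0]},
  {"fingers": -1, "offset": [0, 0.12, -0.04], "delta_rot": [0, 0, 0]},
  {"fingers": -1, "offset": [0, 0.18, -0.1], "delta_rot": [0, 0, 0]},
  {"fingers": -1, "offset": [0, 0.18, -0.1], "delta_rot": [0, 0, 0]},
  {"fingers": -1, "offset": [0, 0.18, -0.1], "delta_rot": [0, 0, 0]},
])

```text
time_s: 9.38
eef_pos: [0.6112, 0.1243, 0.2068]
tool_rot: [-0.034, 0.999, -0.0, 0.002]
wrist_force: [0.4, -0.1, -0.3]
finger_gap: 0.0
gripper_force: 0.0
```

```bash
python3 -c "
from h import *
n='top'
im=robot.get_image(n)
for nm,lo,hi,z in(('blue',(105,120,60),(130,255,255),.033),('yellow',(20,130,120),(33,255,255),.025),('red',(0,180,90),(6,255,255),.111)):
    for c,a,m in blobs(im,lo,hi,BOX[n],3)[:2]: w=ray(n,c,z)[0];print(n,nm,a,c.round(1),(H.inv().apply(w-C)*1e3).round(1))
st();print(robot.get_obs()['joints'])
im2=robot.get_image('side')
a=cv2.resize(im[130:250,210:350,::-1],(560,480));b=cv2.resize(im2[150:290,200:340,::-1],(480,480))
cv2.imwrite('pics/b7.png',cv2.resize(np.hstack([a,b]),(800,369)))"
```

```text
top blue 70 [309.9 193.2] [ 28.8 -21.2  33. ]
top yellow 75 [307.9 182.7] [ 56.8 -19.   25. ]
top red 128 [286.1 196.2] [ 14.3  38.7 111. ]
top red 70 [256.5 191.9] [ 29.6 106.5 111. ]
9.4333 holder mm [ 30.2 170.  205.9] F [ 0.02  0.49 -1.66] gap -8.113529019724545e-05
[ 8.91489148e-02  4.88060358e-01  1.56425760e+00 -7.61145943e-04
  1.08814347e+00 -1.54778776e+00]
```

View pics/b7.png

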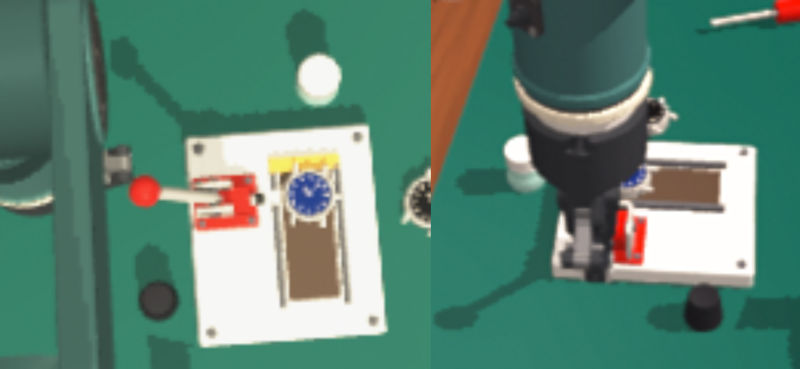

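The lever is still open, with the knob unmoved at top-view pixel (256.5,191.9), and the watch is home at x = 28.8. The finger backs are tapered, so I turn the gripper 90° to push with the flat, 22 mm wide side of the fingers.

>>> step_arm([
  {"fingers": -1, "offset": [0, 0, 0], "delta_rot": [0, 0, 0.07]},
  {"fingers": -1, "offset": [0, 0, 0], "delta_rot": [0, 0, 0.14]},
  {"fingers": -1, "offset": [0, 0, 0], "delta_rot": [0, 0, 0.21]},
  {"fingers": -1, "offset": [0, 0, 0], "delta_rot": [0, 0, 0.28]},
  {"fingers": -1, "offset": [0, 0, 0], "delta_rot": [0, 0, 0.35]},
  {"fingers": -1, "offset": [0, 0, 0], "delta_rot": [0, 0, 0.42]},
  {"fingers": -1, "offset": [0, 0, 0], "delta_rot": [0, 0, 0.49]},
  {"fingers": -1, "offset": [0, 0, 0], "delta_rot": [0, 0, 0.56]},
  {"fingers": -1, "offset": [0, 0, 0], "delta_rot": [0, 0, 0.63]},
  {"fingers": -1, "offset": [0, 0, 0], "delta_rot": [0, 0, 0.7]},
  {"fingers": -1, "offset": [0, 0, 0], "delta_rot": [0, 0, 0.77]},
  {"fingers": -1, "offset": [0, 0, 0], "delta_rot": [0, 0, 0.84]},
  {"fingers": -1, "offset": [0, 0, 0], "delta_rot": [0, 0, 0.91]},
  {"fingers": -1, "offset": [0, 0, 0], "delta_rot": [0, 0, 0.98]},
  {"fingers": -1, "offset": [0, 0, 0], "delta_rot": [0, 0, 1]},
  {"fingers": -1, "offset": [0, 0, 0], "delta_rot": [0, 0, 1]},
  {"fingers": -1, "offset": [0, 0, 0], "delta_rot": [0, 0, 1]},
])

```text
time_s: 10.9
eef_pos: [0.6101, 0.1229, 0.2047]
tool_rot: [0.683, 0.73, -0.001, -0.0]
wrist_force: [-0.0, 0.2, 0.7]
finger_gap: -0.0001
gripper_force: 0.0
```

```bash
python3 -c "
from h import *
st();go(29,150,166)"
```

```text
10.9 holder mm [ 29.5 169.3 204.7] F [-0.03  0.17  0.66] gap -0.00014205940030888903
off [-0.064 -0.002  0.129] rot [-0.001 -0.001 -0.999]
```

>>> step_arm([
  {"fingers": -1, "offset": [0, 0, 0.06], "delta_rot": [0, 0, 0]},
  {"fingers": -1, "offset": [-0.03, 0, 0.12], "delta_rot": [0, 0, 0]},
  {"fingers": -1, "offset": [-0.064, 0, 0.12], "delta_rot": [0, 0, 0]},
  {"fingers": -1, "offset": [-0.064, 0, 0.12], "delta_rot": [0, 0, 0]},
  {"fingers": -1, "offset": [-0.064, 0, 0.12], "delta_rot": [0, 0, 0]},
])

```text
time_s: 11.32
eef_pos: [0.6119, 0.104, 0.1699]
tool_rot: [0.684, 0.73, -0.0, 0.0]
wrist_force: [-0.2, 0.8, 0.5]
finger_gap: 0.0002
gripper_force: 0.0
```

>>> step_arm([
  {"fingers": -1, "offset": [-0.02, 0, 0], "delta_rot": [0, 0, 0]},
  {"fingers": -1, "offset": [-0.04, 0, 0], "delta_rot": [0, 0, 0]},
  {"fingers": -1, "offset": [-0.06, 0, 0], "delta_rot": [0, 0, 0]},
  {"fingers": -1, "offset": [-0.075, 0, 0], "delta_rot": [0, 0, 0]},
  {"fingers": -1, "offset": [-0.085, 0, 0], "delta_rot": [0, 0, 0]},
])

```text
time_s: 11.73
eef_pos: [0.6137, 0.0811, 0.1708]
tool_rot: [0.684, 0.729, 0.002, -0.001]
wrist_force: [-3.8, 15.9, 13.7]
finger_gap: -0.0002
gripper_force: 8.5
```

```bash
python3 -c "
from h import *
st()"
```

```text
11.7333 holder mm [ 30.4 127.4 170.8] F [-2.74 16.12 13.69] gap -0.000183295909640521
```

Upward drag on the finger means friction from the knob's rising arc is fighting the push. I back off, drop a little, then follow the arc, rising as I push.

>>> step_arm([
  {"fingers": -1, "offset": [0.03, 0, 0], "delta_rot": [0, 0, 0]},
  {"fingers": -1, "offset": [0.05, 0, 0.02], "delta_rot": [0, 0, 0]},
  {"fingers": -1, "offset": [0.05, 0, 0.035], "delta_rot": [0, 0, 0]},
  {"fingers": -1, "offset": [0.05, 0, 0.035], "delta_rot": [0, 0, 0]},
])

```text
time_s: 12.07
eef_pos: [0.6114, 0.0945, 0.1576]
tool_rot: [0.683, 0.73, -0.001, -0.001]
wrist_force: [-0.6, -1.1, -0.7]
finger_gap: 0.0002
gripper_force: 0.0
```

```bash
python3 -c "
from h import *
st();go(29,131,160)
n='top';im=robot.get_image(n)
for nm,lo,hi,z in(('blue',(105,120,60),(130,255,255),.033),('red',(0,180,90),(6,255,255),.111)):
    for c,a,m in blobs(im,lo,hi,BOX[n],3)[:2]: w=ray(n,c,z)[0];print(n,nm,a,c.round(1),(H.inv().apply(w-C)*1e3).round(1))"
```

```text
12.0667 holder mm [ 29.  140.9 157.6] F [-0.63 -1.02 -0.68] gap 0.0002486935000568446
off [-0.033 -0.    -0.008] rot [-0.001 -0.001 -0.999]
top blue 70 [309.9 193.2] [ 28.8 -21.2  33. ]
top red 128 [286.2 196.1] [ 14.5  38.6 111. ]
```

>>> step_arm([
  {"fingers": -1, "offset": [-0.03, 0, 0], "delta_rot": [0, 0, 0]},
  {"fingers": -1, "offset": [-0.037, 0, -0.005], "delta_rot": [0, 0, 0]},
  {"fingers": -1, "offset": [-0.047, 0, -0.014], "delta_rot": [0, 0, 0]},
  {"fingers": -1, "offset": [-0.058, 0, -0.024], "delta_rot": [0, 0, 0]},
  {"fingers": -1, "offset": [-0.07, 0, -0.034], "delta_rot": [0, 0, 0]},
  {"fingers": -1, "offset": [-0.081, 0, -0.043], "delta_rot": [0, 0, 0]},
])

```text
time_s: 12.62
eef_pos: [0.6139, 0.0697, 0.1723]
tool_rot: [0.684, 0.73, 0.0, -0.0]
wrist_force: [-1.2, 2.1, -1.2]
finger_gap: 0.0001
gripper_force: 1.0
```

```bash
python3 -c "
from h import *
st()"
```

```text
12.6167 holder mm [ 29.9 116.  172.3] F [-1.07  2.14 -1.2 ] gap 5.314129398410165e-05
```

Force is only 2 N and the lever is following. I continue past dead centre.

>>> step_arm([
  {"fingers": -1, "offset": [-0.012, 0, -0.008], "delta_rot": [0, 0, 0]},
  {"fingers": -1, "offset": [-0.024, 0, -0.014], "delta_rot": [0, 0, 0]},
  {"fingers": -1, "offset": [-0.037, 0, -0.02], "delta_rot": [0, 0, 0]},
  {"fingers": -1, "offset": [-0.05, 0, -0.025], "delta_rot": [0, 0, 0]},
  {"fingers": -1, "offset": [-0.063, 0, -0.03], "delta_rot": [0, 0, 0]},
  {"fingers": -1, "offset": [-0.076, 0, -0.034], "delta_rot": [0, 0, 0]},
  {"fingers": -1, "offset": [-0.09, 0, -0.037], "delta_rot": [0, 0, 0]},
  {"fingers": -1, "offset": [-0.103, 0, -0.039], "delta_rot": [0, 0, 0]},
  {"fingers": -1, "offset": [-0.116, 0, -0.04], "delta_rot": [0, 0, 0]},
  {"fingers": -1, "offset": [-0.13, 0, -0.04], "delta_rot": [0, 0, 0]},
  {"fingers": -1, "offset": [-0.143, 0, -0.04], "delta_rot": [0, 0, 0]},
  {"fingers": -1, "offset": [-0.156, 0, -0.04], "delta_rot": [0, 0, 0]},
  {"fingers": -1, "offset": [-0.17, 0, -0.038], "delta_rot": [0, 0, 0]},
  {"fingers": -1, "offset": [-0.18, 0, -0.036], "delta_rot": [0, 0, 0]},
  {"fingers": -1, "offset": [-0.18, 0, -0.036], "delta_rot": [0, 0, 0]},
])

```text
time_s: 13.87
eef_pos: [0.6174, 0.0155, 0.1824]
tool_rot: [0.684, 0.73, -0.0, 0.0]
wrist_force: [-0.7, 0.4, -0.0]
finger_gap: -0.0004
gripper_force: 0.0
```

```bash
python3 -c "
from h import *
st()"
```

```text
13.8667 holder mm [ 29.9  61.7 182.4] F [-0.62  0.44 -0.02] gap -0.0003867469267089607
```

No contact force now, so the lever has presumably snapped over. Retreat in +y and up, then check.

>>> step_arm([
  {"fingers": -1, "offset": [0.1, 0, -0.05], "delta_rot": [0, 0, 0]},
  {"fingers": -1, "offset": [0.22, 0, -0.15], "delta_rot": [0, 0, 0]},
  {"fingers": -1, "offset": [0.34, 0, -0.25], "delta_rot": [0, 0, 0]},
  {"fingers": -1, "offset": [0.46, 0, -0.3], "delta_rot": [0, 0, 0]},
  {"fingers": -1, "offset": [0.6, 0, -0.3], "delta_rot": [0, 0, 0]},
  {"fingers": -1, "offset": [0.7, 0, -0.3], "delta_rot": [0, 0, 0]},
  {"fingers": -1, "offset": [0.7, 0, -0.3], "delta_rot": [0, 0, 0]},
  {"fingers": -1, "offset": [0.7, 0, -0.3], "delta_rot": [0, 0, 0]},
  {"fingers": -1, "offset": [0.7, 0, -0.3], "delta_rot": [0, 0, 0]},
])

```text
time_s: 14.62
eef_pos: [0.6034, 0.2256, 0.2723]
tool_rot: [0.683, 0.73, -0.001, 0.0]
wrist_force: [1.2, -0.0, -0.5]
finger_gap: -0.0
gripper_force: 0.0
```

```bash
python3 -c "
from h import *
st()
ims=[]
for n in('top','side'):
    im=robot.get_image(n);ims.append(im)
    for nm,lo,hi,z in(('blue',(105,120,60),(130,255,255),.033),('red',(0,180,90),(6,255,255),.111)):
        for c,a,m in blobs(im,lo,hi,BOX[n],3)[:2]: w=ray(n,c,z)[0];print(n,nm,a,c.round(1),(H.inv().apply(w-C)*1e3).round(1))
a=cv2.resize(ims[0][140:260,240:380,::-1],(400,343));b=cv2.resize(ims[1][170:290,205:345,::-1],(400,343))
cv2.imwrite('pics/fin.png',np.hstack([a,b]))"
```

```text
14.6167 holder mm [ 29.5 272.3 272.3] F [ 1.19 -0.09 -0.51] gap -3.8909591692440164e-05
top blue 67 [310.1 193.4] [ 28.3 -21.6  33. ]
top red 74 [285.7 199.7] [  6.2  40.3 111. ]
top red 68 [300.9 188.5] [ 29.7   3.4 111. ]
side blue 24 [276.9 214.9] [ 21.4 -23.1  33. ]
```

View pics/fin.png

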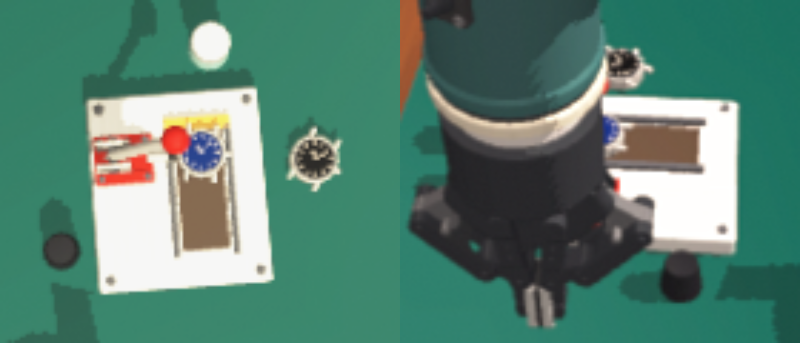

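The knob is at holder (29.7, 3.4) mm; closed is (29, 3.5). The watch is still home, partly covered by the knob at crop (175,140). The other items stand where they were, and the arm is clear.

```bash
python3 -c "
from workcell import robot
print(robot.hand_in())"
```

```text
the job is handed in; nothing more can be done
None
```

The watch is home against the brass stop, the clamp lever is closed over it, and I saw nothing else on the bench move; the job was handed in at about 15 s, but my first lever push jammed on the knob at about 52 N through the fingers (36 N sideways, 38 N up), so the 40 N arm-and-gripper limit may count against it if the touching part ranks as gripper body.

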